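# Bring a cuvette up to the fiducial mark on the bench comparator

### The arm

A 6-joint arm with a two-finger parallel gripper is mounted at the origin on a cart in front of the work surface, level with it; the furniture and walls round the work are solid. World frame = base frame: x ahead of the robot, y to its left, z up, the work surface at z = 0. Lengths are in m, angles in degrees, forces in N, time in s.
With the tool pointing down it reaches from about 0.325 to 0.75 m from the base axis. Payload 7.6 kg.
Tool frame: the origin (TCP) lies at the very end of the fingers, on their centre line; the grasp point (between the pads) lies 19 mm behind it (manip.pinch_z is the distance from the TCP to the grasp point, in m); z points along the fingers, y is the line along which they close (so a half turn about z gives the same grasp; the last joint's range is limited). The gripper opens to 85 mm and grips with 20 to 120 N. Pads are 22 mm wide; open, the fingers measure 114 mm over their backs; the gripper's body (76 mm by 85 mm) begins 54 mm behind the grasp point. The pads swing forward as they close: fully open they stand 13 mm farther back than shut.
Start: joints at [-78.455, 2.991, 80.254, -0, 96.75, -4.028], TCP at [0.141, -0.506, 0.231] pointing down, gripper open.
Joint ranges: [-166.34, 166.34], [-52.06, 124.39], [6.96, 135.62], [-60.46, 240.46], [14.63, 156.25], [-167.68, 167.68]. Speed limits (degrees/s): [147.25, 147.25, 172.46, 180, 180, 180].

### API

Orientations are given as [roll, pitch, yaw] about the fixed x, y, z axes, in that order (R = Rz(yaw) Ry(pitch) Rx(roll)).
In Python, from rig import manip gives the robot as it stands. The module is installed in compiled form; this text tells all that it offers.
- The arm moves only by the tool arm_command, never from a script. Its argument "targets" is a list of rows, each an object with "travel": the shift along the world's x, y, z in cm, a list of three; "delta_rot": the turn, a rotation vector about the world's x, y, z in degrees, a list of three. A call has 1 to 10 rows; each row shifts and turns the commanded pose from where the row before left it; what a row does not reach is not made up. A row lasts 1/12 s, in which the tool goes at most 41.7 mm and 7.16 degrees, less where a joint would pass 70% of its speed; a pose out of reach is approached as far as the arm can. A call with a gripper value outside its range is refused whole. "claw" is the finger opening in cm, from 0 to 8.54, set as the call begins (left out, the last holds). The fingers move at their own pace and stop on an object; "squeeze" is the grip in N (left out, the last holds). Time passes only in rows, so rows that do not move let the fingers close. It gives the time, the measured TCP pose, the force, the opening and the grip force at its end, in the units of the state.
- manip.observe(): the state, without advancing time (a new reading comes with each control period).
- manip.read_camera(name): name is "scene" or "top"; returns a dict with "frame" (400x640x3 uint8, red, green, blue), "fx", "fy", "cx", "cy" (pixels), "R" (3x3) and "t" (3): a world point X has camera coordinates R X + t. Camera axes: x right, y down, z forward; pixel columns grow to the right and rows downward; lengths in m; the calibration is good to about 2 mm. A picture is of the moment at which its call begins. There is no depth.
- manip.close_job(): hands the job in; it is judged then, once.
Trained networks look in a picture, given as the dict that the camera call returned (one of the last four; its "shot" number tells which), for a name from the list of things; names that differ only in an ending like _2 or _b are one class to them, and where a whole thing is asked for, a point or a joint stands for the part that bears it (a point fixed in the world has none). Each returns a list of dicts, best first, with "score" (0 to 1); they miss things now and then, are a little off and sometimes report something else, mostly with a low value. They report only what shows in the picture. A call takes as long as a camera call. They do not tell look-alikes from the thing itself.
- manip.outline_of(picture, name): "region" (400x640 bool, what is visible of it) and "box" ([left, top, right, bottom] in pixels, round what is visible of it).
- manip.pinpoint(picture, name): "uv" ([column, row] in pixels: a listed point, or the origin of a listed thing).
The state is a dict: "clock": time; "joint_positions": joint angles; "joint_vel": joint speeds; "effort": joint torques, N m; "tool_pos": TCP position; "tool_rot": TCP orientation; "wrist_force": force on the tool from outside, world axes, zero at the start; "ft_torque": the same for the moment, N m; "width": finger opening in m; "grasp_force": force on a finger pad.
Only numpy, scipy, OpenCV 4.12 (cv2) and the standard library are available. Lean on these libraries where they do the work, as an engineer would, in place of code of your own. Each camera call takes 0.05 s, during which the arm holds its last target. There are 200 camera calls.

### The job

Measure the empty cuvette that stands by itself to the left of the bench comparator: wind the handwheel counter-clockwise to open the anvils, stand the cuvette upright on the rest between them and let go of it, then wind the handwheel clockwise until the needle on the tailstock points to the long line, between its two short ticks. Come up to the line only from the open side, so that the play in the drive stays taken up in the closing direction when you let go of the wheel; if the needle goes too far, back right off and come up again. Glass is fragile: never drive the needle to the end of its travel, and leave the short vial behind the comparator standing where it is.

Things in the scene. Friction and masses are not known exactly. Their poses are not given: they have to be found in the camera images.
- comparator: grey cast bed 80 x 232 x 20 mm, fixed to the bench, its headstock (58 x 52 mm, 54 mm high, handwheel on top) at its +y end. Origin on the bench top under the measuring axis; z up, y along the measuring axis towards the headstock. At x = 0, between the anvils, is a steel work rest 18 mm wide (x) from y = -13 to +29 mm, its flat top 26 mm above the bench
- tailstock: fiducial head 52 x 46 mm, 66 mm high above the bench, clamped on the -y end of the bed; axes as the comparator's, origin 20.5 mm above the bench under the free face of its sprung pad. White dial plate with the needle on its top
- plunger_pad (a point): centre of the face of the tailstock's sprung pad (8 mm wide, from 28 to 54 mm above the bench), facing +y. Pressing it in towards -y takes 2 N to start and 1.2 N per mm; solid stop at 6 mm
- saddle_pad (a point): centre of the face of the travelling pad, facing -y, same size and height; it lies in front of the saddle post (post 16 mm wide, 54 mm high, starting 16 mm behind the face). The distance between the two pads is the gap, 4 to 10 mm at the start, up to 23 mm or more when fully open
- saddle: aluminium saddle 52 x 42 mm that slides along the bed's y and carries the travelling pad; sliding drag about 10 N, so it stays where it is left
- lug_face (a point): on the saddle, centre of the +y face of its steel adjusting lug (20 mm wide, 12 mm high), which the rack's dog pushes on to close the anvils; axes as the comparator's
- dog (a point): middle of the steel dog of the rack, 6 mm thick in y, standing in the slot between the saddle's two lugs: total play 4 to 8 mm, set differently each time. It drives the saddle closed while its y is 3 mm from lug_face, and opens it by pushing the other lug; in between the wheel turns freely and the saddle stands still
- handwheel (a joint): angle of the handwheel in rad, counter-clockwise from above positive (opens). 1 rad moves the rack 14 mm; it stays where it is left (0.08 N m drag, about 0.25 N m when driving the saddle). It begins within 0.1 rad of 0 and stops by about 1.5 rad, when the saddle is fully open
- wheel_grip (a point): on the vertical axis of the handwheel, at the middle of its black grip: a knurled cylinder 37 mm across, from 65 to 93 mm above the bench (this point 81 mm), on a flat dial 43 mm across whose top is 64 mm above the bench. It can be gripped at any yaw
- needle (a joint): needle angle in rad: 0 when the sprung pad is free, growing 0.25 rad per mm that the pad is pressed in, 0.75 at the long line (3 mm, 5.6 N), 1.5 at the end of its travel. Short ticks stand 0.16 rad either side of the long line
- cuvette: the empty clear cuvette, square, 45 mm tall, standing upright; 12 mm wide to look at, 14 mm across opposite faces where fingers and pads meet it; origin at the centre of its underside, x and y square to its faces; 20 g
- vial_short: capped vial 37 mm in diameter, 70 mm tall, standing behind the comparator; origin under its centre
Things that resemble listed ones, but are neither listed nor needed, are in the scene too. Leave any blue look-alike of the cuvette alone.

How it is judged:
By the outcome, as a careful person would: the job done as asked, in the order asked, and still so for the second after the job is handed in, with the robot touching nothing.
It also fails if it takes over 72 s, if anything falls off the work surface, if the arm or the gripper's body presses on something with over 40 N, if the wrist force passes 120 N, or if a joint passes its speed limit or range.

## Working session

There is one attempt and no reset: what is moved stays moved. The work goes in short steps, Python scripts to look and compute and a tool call to move; the robot and the scene stay as the last step left them, time stands still between calls to the robot, and variables do not carry over. Pictures are saved under pics/ and viewed, at most 10 in all, crops included, and the job is handed in when it is done.

Besides the shell and the picture viewer there is one more tool, called after "Request:" as name(argument=value, ...) on one line, values as JSON. arm_command: Moves the arm, as the interface text tells. Its arguments: {"type":"object","properties":{"targets":{"type":"array","items":{"type":"object","properties":{"travel":{"type":"array","items":{"type":"number"}},"delta_rot":{"type":"array","items":{"type":"number"}}}}},"claw":{"type":"number"},"squeeze":{"type":"number"}},"required":["targets"]}

```bash
mkdir -p pics; cat > h.py <<'E'
from rig import manip
import numpy as np, cv2
def snap(n,f=None):
    p=manip.read_camera(n)
    if f: cv2.imwrite('pics/'+f,cv2.cvtColor(p['frame'],cv2.COLOR_RGB2BGR))
    return p
def ray(p,uv):
    R=np.array(p['R']);t=np.array(p['t'])
    d=R.T@np.array([(uv[0]-p['cx'])/p['fx'],(uv[1]-p['cy'])/p['fy'],1]);return -R.T@t,d
def onz(p,uv,z):
    c,d=ray(p,uv);return c+d*(z-c[2])/d[2]
def proj(p,X):
    c=np.array(p['R'])@np.array(X)+np.array(p['t']);return [p['fx']*c[0]/c[2]+p['cx'],p['fy']*c[1]/c[2]+p['cy']]
def tri(ps,uvs):
    A=np.zeros((3,3));b=np.zeros(3)
    for p,u in zip(ps,uvs):
        c,d=ray(p,u);d=d/np.linalg.norm(d);M=np.eye(3)-np.outer(d,d);A+=M;b+=M@c
    return np.linalg.solve(A,b)
E
python3 - <<'E'
from h import *
np.set_printoptions(precision=4,suppress=True)
Z=dict(comparator=0,tailstock=.0205,plunger_pad=.041,saddle_pad=.041,lug_face=None,dog=None,wheel_grip=.081,cuvette=0,vial_short=0)
for c in('scene','top'):
    p=snap(c,c+'1.png');print(c,p['fx'],-np.array(p['R']).T@p['t'])
    for n,z in Z.items():
        for r in manip.pinpoint(p,n)[:4]:
            print(n,round(r['score'],2),np.round(r['uv'],1),onz(p,r['uv'],z) if z is not None else '')
print(manip.observe())
E
```

```text
scene 497.955790849128 [-0.0218  0.7228  0.7382]
comparator 0.6 [387.5 234.5] [0.4986 0.1147 0.    ]
comparator 0.26 [278.2 220.8] [0.6796 0.2758 0.    ]
tailstock 0.59 [388.5 229.2] [0.4946 0.1183 0.0205]
plunger_pad 0.65 [386.6 220.9] [0.5008 0.1206 0.041 ]
saddle_pad 0.69 [385. 221.] [0.5026 0.1235 0.041 ]
saddle_pad 0.33 [373.3 222.9] [0.5133 0.1471 0.041 ]
lug_face 0.54 [280.6 221.3] 
lug_face 0.52 [369.8 221.2] 
dog 0.52 [367.9 226.2] 
wheel_grip 0.64 [344.1 221. ] [0.5222 0.222  0.081 ]
cuvette 0.66 [257.3 284.6] [0.5517 0.4133 0.    ]
cuvette 0.64 [264.1 307.8] [0.4968 0.4339 0.    ]
cuvette 0.32 [368.9 223.4] [0.5496 0.122  0.    ]
vial_short 0.91 [277.7 221.8] [0.6775 0.2786 0.    ]
top 437.69010257432546 [0.5178 0.2151 0.9185]
comparator 0.76 [364.  254.5] [0.4957 0.1171 0.    ]
tailstock 0.85 [365.3 247.6] [0.5101 0.1165 0.0205]
plunger_pad 0.42 [365.8 249.7] [0.5061 0.1178 0.041 ]
saddle_pad 0.61 [366.2 250.5] [0.5046 0.117  0.041 ]
lug_face 0.6 [346.5 249.1] 
dog 0.42 [341.4 247.6] 
wheel_grip 0.64 [311.3 239.7] [0.5255 0.2258 0.081 ]
cuvette 0.51 [223.2 224.1] [0.5585 0.4114 0.    ]
cuvette 0.39 [213.  255.7] [0.493  0.4309 0.    ]
vial_short 0.73 [287.9 170. ] [0.6735 0.2769 0.    ]
{'clock': 1.0, 'joint_positions': array([-78.4542,   2.9899,  80.2533,  -0.0002,  96.7492,  -4.0287]), 'joint_vel': array([ 0.0359, -0.0496,  0.099 ,  0.0374, -0.0292, -0.0241]), 'effort': array([  0.0008, -38.1543, -36.0306,   0.    ,   0.0004,   0.    ]), 'tool_pos': array([ 0.141 , -0.5057,  0.2313]), 'tool_rot': array([179.9925,   0.0007,  15.5745]), 'wrist_force': array([-0.3002, -0.5366, -0.0222]), 'ft_torque': array([ 0.0293, -0.0008, -0.0453]), 'grasp_force': 0.0, 'width': 0.08565623586131658}
```

```bash
python3 -c "
import cv2,numpy as np
a=cv2.imread('pics/scene1.png');b=cv2.imread('pics/top1.png');cv2.imwrite('pics/both.png',cv2.resize(np.vstack([a,b]),(480,600),interpolation=cv2.INTER_AREA))"
```

```text
(no output)
```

View pics/top1.png

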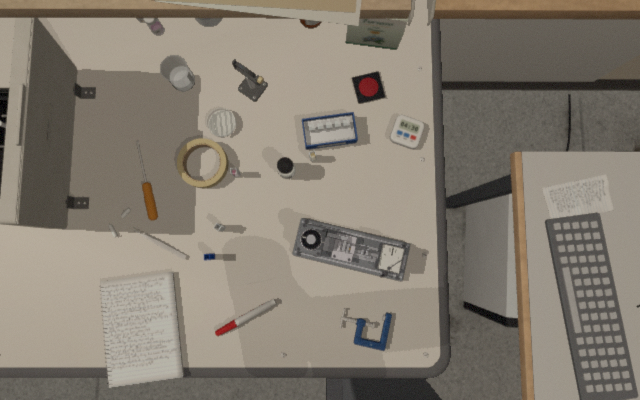

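View pics/scene1.png

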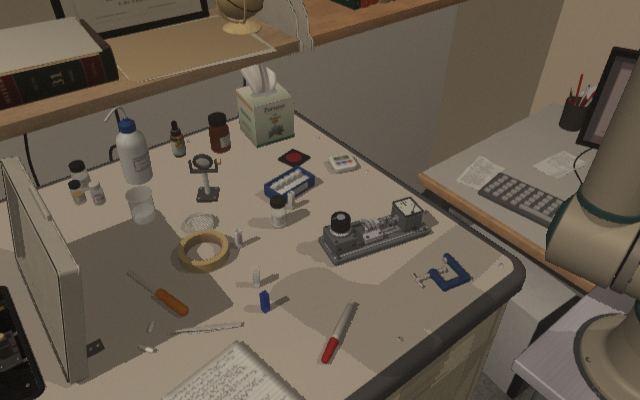

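The top view shows the comparator at about (350,248), with the wheel at (311,239) and the dial at (391,261). The cuvette candidates are a clear one at (221,227), a blue one at (209,257), and small items at (235,172) and (312,156). The clear one at (221,227), scene (256,279), stands alone to the left of the comparator and fits the description. I'll check it in one enlarged crop.

```bash
python3 - <<'E'
from h import *
np.set_printoptions(precision=4,suppress=True)
a=cv2.imread('pics/scene1.png');b=cv2.imread('pics/top1.png')
A=cv2.resize(b[150:270,200:320],(390,290),interpolation=cv2.INTER_CUBIC)
B=cv2.resize(a[220:320,220:300],(390,290),interpolation=cv2.INTER_CUBIC)
A2=cv2.resize(b[210:285,285:415],(780,300*780//780),interpolation=cv2.INTER_CUBIC)
cv2.imwrite('pics/crop.png',np.vstack([np.hstack([A,B]),A2]))
for c in('scene','top'):
    p=snap(c)
    for n in('comparator','cuvette'):
        for o in manip.outline_of(p,n)[:3]:
            m=o['region'].astype(np.uint8);cs=max(cv2.findContours(m,0,2)[0],key=cv2.contourArea)
            r=cv2.minAreaRect(cs);print(c,n,o['score'],o['box'],r)
            if c=='top' and n=='comparator':
                P=np.array([onz(p,q,.02)[:2] for q in cv2.boxPoints(r)]);print(P, P.mean(0),[np.linalg.norm(P[i]-P[i-1]) for i in range(4)])
                for i in range(4):
                    d=P[i]-P[i-1];print(np.degrees(np.arctan2(d[1],d[0])))
    if c=='top':
        for o in manip.outline_of(p,'wheel_grip')[:1]: print(o['box'])
E
```

```text
scene comparator 0.69 [318.4, 210.8, 428.4, 265.6] ((370.70001220703125, 227.1000213623047), (49.963985443115234, 109.41480255126953), 71.56504821777344)
scene cuvette 0.56 [258.9, 289.4, 268.7, 316.0] ((264.5, 301.5), (21.0, 9.0), 90.0)
scene cuvette 0.44 [252.5, 267.6, 258.8, 288.4] ((255.5, 277.0), (18.0, 7.0), 90.0)
top comparator 0.73 [293.2, 219.5, 413.1, 281.4] ((350.8710021972656, 249.75241088867188), (115.70722198486328, 42.12309646606445), 13.671307563781738)
[[0.4919 0.2704]
 [0.5752 0.2506]
 [0.5196 0.0208]
 [0.4374 0.0428]] [0.506  0.1462] [np.float64(0.23402968924903478), np.float64(0.08561027712213788), np.float64(0.23649003627544238), np.float64(0.08512091555099659)]
76.5175289855177
-13.347531284494204
-103.6082321529656
164.9973641286436
top cuvette 0.64 [364.0, 240.9, 405.3, 278.2] ((382.44708251953125, 259.48822021484375), (39.2644157409668, 32.86497116088867), 12.52880573272705)
top cuvette 0.55 [216.5, 222.7, 224.4, 232.0] ((219.0, 227.5), (7.0, 10.0), 90.0)
top cuvette 0.47 [277.7, 157.3, 298.2, 176.4] ((286.5, 167.5), (21.0, 19.0), 90.0)
```

View pics/crop.png

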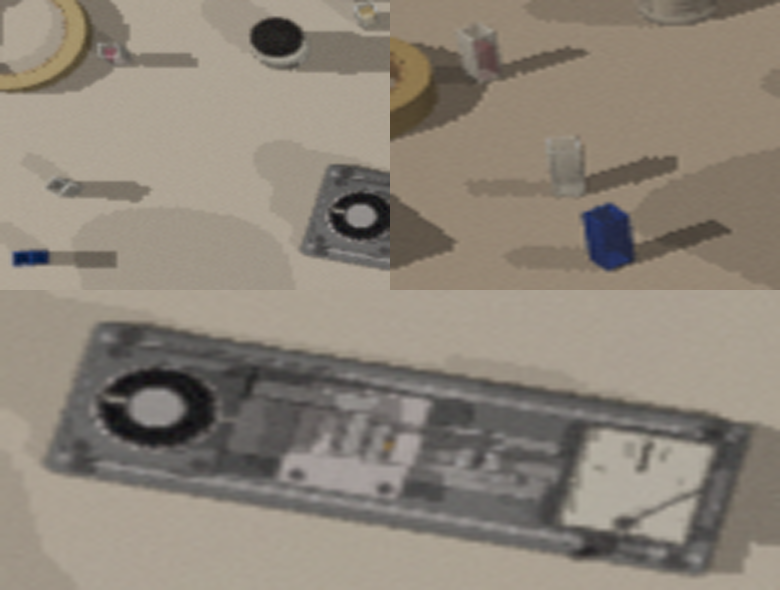

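The enlarged crop confirms it. The item near the tape at (235,172) is filled with red, and (209,257) is blue. The clear empty cuvette at (220,228) in the top view is the one meant. Next I'll triangulate and estimate its yaw.

```bash
python3 - <<'E'
from h import *
np.set_printoptions(precision=4,suppress=True)
s=snap('scene');t=snap('top')
def best(p,n,near=None):
    r=manip.pinpoint(p,n)
    if near is not None: r=[q for q in r if np.hypot(*(np.array(q['uv'])-near))<15]
    return r[0]['uv'] if r else None
for n,a,b in(('wheel_grip',None,None),('cuvette',(257,284),(223,224)),('plunger_pad',None,None),('saddle_pad',None,None),('dog',None,None),('lug_face',(370,221),None),('tailstock',None,None)):
    u,v=best(s,n,a),best(t,n,b)
    if u is not None and v is not None:
        X=tri([s,t],[u,v]);print(n,u,v,X,np.array(u)-proj(s,X),np.array(v)-proj(t,X))
# silhouette fit
M=[]
for p,near in((s,(256,278)),(t,(220,228))):
    o=[q for q in manip.outline_of(p,'cuvette') if abs((q['box'][0]+q['box'][2])/2-near[0])<6 and abs((q['box'][1]+q['box'][3])/2-near[1])<8]
    M.append((p,o[0]['region'] if o else None))
res=[]
for yaw in range(-45,45,3):
  R=np.array([[np.cos(np.radians(yaw)),-np.sin(np.radians(yaw))],[np.sin(np.radians(yaw)),np.cos(np.radians(yaw))]])
  for x in np.arange(.545,.567,.002):
    for y in np.arange(.405,.421,.002):
      sc=0
      for p,m in M:
        if m is None: continue
        sq=np.array([[-6,-6],[6,-6],[6,6],[-6,6]])/1000@R.T+[x,y]
        pts=np.array([proj(p,[*q,z]) for q in sq for z in(0,.045)])
        h=cv2.convexHull(np.round(pts*16).astype(np.int32));im=np.zeros((400,640),np.uint8);cv2.fillPoly(im,[h],1,shift=4)
        im=im>0;sc+=(im&m).sum()/(im|m).sum()
      res.append((sc,yaw,x,y))
res.sort(reverse=True)
for r in res[:10]:print(np.round(r,3))
A=cv2.resize(cv2.cvtColor(t['frame'],4)[212:242,205:237],(400,375),interpolation=2)
B=cv2.resize(cv2.cvtColor(s['frame'],4)[262:292,240:272],(400,375),interpolation=2)
cv2.imwrite('pics/cuv.png',np.hstack([A,B]))
E
```

```text
wheel_grip [343.2, 222.9] [311.4, 240.9] [0.5226 0.225  0.0774] [0.4409 0.0325] [-0.3332 -0.3157]
cuvette [258.4, 284.7] [223.5, 228.1] [ 0.5505  0.4111 -0.0009] [-0.248  -0.0394] [0.178  0.1501]
plunger_pad [384.7, 220.0] [366.0, 251.1] [0.5049 0.1189 0.0397] [-1.0629 -0.0065] [0.8169 0.7835]
saddle_pad [381.9, 222.5] [364.7, 252.7] [0.5038 0.1233 0.0359] [-2.5393 -0.002 ] [1.9578 1.8504]
dog [369.3, 223.5] [344.1, 245.2] [0.514  0.1602 0.0462] [0.6793 0.0268] [-0.5127 -0.4966]
lug_face [371.8, 223.7] [348.0, 247.3] [0.511  0.1535 0.044 ] [-0.1011 -0.0031] [0.0766 0.0738]
tailstock [385.9, 229.1] [364.2, 249.9] [0.5045 0.1171 0.0129] [0.5686 0.0101] [-0.4273 -0.4167]
[ 0.    42.     0.565  0.419]
[ 0.    42.     0.565  0.417]
[ 0.    42.     0.565  0.415]
[ 0.    42.     0.565  0.413]
[ 0.    42.     0.565  0.411]
[ 0.    42.     0.565  0.409]
[ 0.    42.     0.565  0.407]
[ 0.    42.     0.565  0.405]
[ 0.    42.     0.563  0.419]
[ 0.    42.     0.563  0.417]
```

View pics/cuv.png

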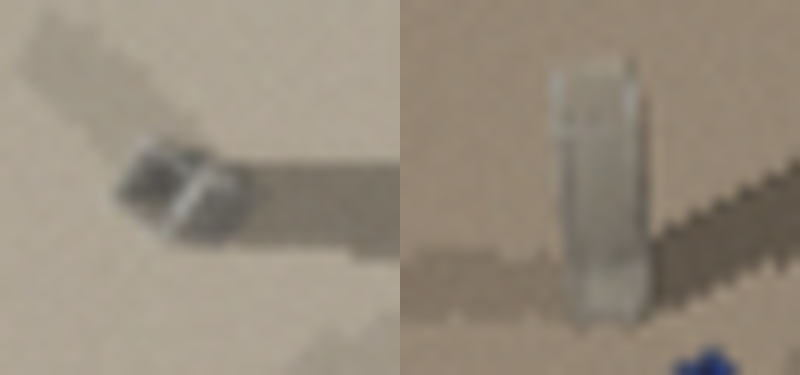

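Request:
arm_command(targets=[{"travel":[3,4,0],"delta_rot":[0,0,4]},{"travel":[3,4,0],"delta_rot":[0,0,4]},{"travel":[2.5,4,0],"delta_rot":[0,0,4]},{"travel":[2.5,4,0],"delta_rot":[0,0,4]},{"travel":[2.5,4,0]},{"travel":[2.5,4,0]},{"travel":[2.5,4,0]},{"travel":[2.5,4,0]},{"travel":[2.5,4,0]},{"travel":[2.5,4,0]}], claw=8.54)

```text
invalid input
```

The crop shows the clear cuvette at top (219,227). Its edges run at about -27° (mod 90), and the scene view agrees. Now moving.

Request:
arm_command(targets=[{"travel":[2.5,3,0],"delta_rot":[0,0,4]},{"travel":[2.5,3,0],"delta_rot":[0,0,4]},{"travel":[2.5,3,0],"delta_rot":[0,0,4]},{"travel":[2.5,3,0],"delta_rot":[0,0,0]},{"travel":[2.5,3,0],"delta_rot":[0,0,0]},{"travel":[2.5,3,0],"delta_rot":[0,0,0]},{"travel":[2.5,3,0],"delta_rot":[0,0,0]},{"travel":[2.5,3,0],"delta_rot":[0,0,0]},{"travel":[2.5,3,0],"delta_rot":[0,0,0]},{"travel":[2.5,3,0],"delta_rot":[0,0,0]}], claw=8.5, squeeze=30)

```text
clock: 3.08
tool_pos: [0.3918, -0.204, 0.2316]
tool_rot: [179.9, -0.0, 27.6]
wrist_force: [0.6, -0.8, 0.5]
width: 0.0853
grasp_force: 0.0
```

Request:
arm_command(targets=[{"travel":[1.3,3.9,0],"delta_rot":[0,0,0]},{"travel":[1.3,3.9,0],"delta_rot":[0,0,0]},{"travel":[1.3,3.9,0],"delta_rot":[0,0,0]},{"travel":[1.3,3.9,0],"delta_rot":[0,0,0]},{"travel":[1.3,3.9,0],"delta_rot":[0,0,0]},{"travel":[1.3,3.9,0],"delta_rot":[0,0,0]},{"travel":[1.3,3.9,0],"delta_rot":[0,0,0]},{"travel":[1.3,3.9,0],"delta_rot":[0,0,0]},{"travel":[1.3,3.9,0],"delta_rot":[0,0,0]},{"travel":[1.3,3.9,0],"delta_rot":[0,0,0]}])

```text
clock: 3.92
tool_pos: [0.5212, 0.1865, 0.2314]
tool_rot: [180.0, -0.0, 27.6]
wrist_force: [1.8, -0.2, 0.2]
width: 0.0853
grasp_force: 0.0
```

Request:
arm_command(targets=[{"travel":[0.2,1.8,-2],"delta_rot":[0,0,0]},{"travel":[0,1.8,-3],"delta_rot":[0,0,0]},{"travel":[0,0.2,-3],"delta_rot":[0,0,0]},{"travel":[0,0,-3],"delta_rot":[0,0,0]},{"travel":[0,0,-3],"delta_rot":[0,0,0]},{"travel":[0,0,-1.5],"delta_rot":[0,0,0]},{"travel":[0,0,-0.7],"delta_rot":[0,0,0]},{"travel":[0,0,0],"delta_rot":[0,0,0]}])

```text
clock: 4.58
tool_pos: [0.5221, 0.222, 0.0676]
tool_rot: [-180.0, 0.2, 27.6]
wrist_force: [0.4, 0.1, 0.3]
width: 0.0852
grasp_force: 0.0
```

Request:
arm_command(targets=[{"travel":[0,0,0],"delta_rot":[0,0,0]},{"travel":[0,0,0],"delta_rot":[0,0,0]},{"travel":[0,0,0],"delta_rot":[0,0,0]},{"travel":[0,0,0],"delta_rot":[0,0,0]},{"travel":[0,0,0],"delta_rot":[0,0,0]},{"travel":[0,0,0],"delta_rot":[0,0,0]},{"travel":[0,0,0],"delta_rot":[0,0,0]}], claw=3, squeeze=30)

```text
clock: 5.17
tool_pos: [0.5227, 0.2248, 0.0716]
tool_rot: [-179.8, -0.2, 27.7]
wrist_force: [-7.0, 7.8, 8.7]
width: 0.0357
grasp_force: 30.6
```

Request:
arm_command(targets=[{"travel":[-0.05,0.1,0.1],"delta_rot":[0,0,0]},{"travel":[0,0,0],"delta_rot":[0,0,5]},{"travel":[0,0,0],"delta_rot":[0,0,5]},{"travel":[0,0,0],"delta_rot":[0,0,5]},{"travel":[0,0,0],"delta_rot":[0,0,5]},{"travel":[0,0,0],"delta_rot":[0,0,5]},{"travel":[0,0,0],"delta_rot":[0,0,5]}])

```text
clock: 5.75
tool_pos: [0.5241, 0.2231, 0.0717]
tool_rot: [179.8, -0.2, 57.8]
wrist_force: [6.9, -0.7, -0.5]
width: 0.0359
grasp_force: 30.7
```

Request:
arm_command(targets=[{"travel":[0,0,0],"delta_rot":[0,0,6]},{"travel":[0,0,0],"delta_rot":[0,0,6]},{"travel":[0,0,0],"delta_rot":[0,0,6]},{"travel":[0,0,0],"delta_rot":[0,0,6]},{"travel":[0,0,0],"delta_rot":[0,0,6]},{"travel":[0,0,0],"delta_rot":[0,0,6]},{"travel":[0,0,0],"delta_rot":[0,0,6]},{"travel":[0,0,0],"delta_rot":[0,0,4]},{"travel":[0,0,0],"delta_rot":[0,0,0]}])

```text
clock: 6.5
tool_pos: [0.5275, 0.2224, 0.0718]
tool_rot: [179.2, 0.1, 103.7]
wrist_force: [25.1, -0.4, -9.1]
width: 0.0357
grasp_force: 31.2
```

```bash
cat > gap.py <<'E'
from h import *
np.set_printoptions(precision=4,suppress=True)
s=snap('scene');t=snap('top')
o=manip.observe();print(o['clock'],o['wrist_force'],o['ft_torque'],o['tool_rot'][2])
for n in('plunger_pad','saddle_pad','dog','lug_face'):
    for p in(s,t):
        for r in manip.pinpoint(p,n)[:2]: print(n,round(r['score'],2),r['uv'],onz(p,r['uv'],.041))
A=cv2.resize(cv2.cvtColor(t['frame'],4)[212:286,290:415],(800,474),interpolation=2)
import sys
cv2.imwrite('pics/'+sys.argv[1],A)
E
python3 gap.py g1.png
```

```text
6.6 [ 24.1739  -0.0866 -10.8279] [-0.1846 -3.718  -0.0671] 103.47429160282266
plunger_pad 0.55 [388.2, 221.8] [0.4967 0.1199 0.041 ]
plunger_pad 0.66 [364.1, 253.9] [0.4978 0.1212 0.041 ]
plunger_pad 0.56 [366.6, 252.4] [0.5008 0.1162 0.041 ]
saddle_pad 0.98 [376.1, 224.9] [0.5052 0.1467 0.041 ]
saddle_pad 0.74 [362.9, 228.0] [0.515  0.1749 0.041 ]
dog 0.62 [363.2, 229.1] [0.5121 0.1767 0.041 ]
lug_face 0.42 [362.1, 225.0] [0.5229 0.17   0.041 ]
```

View pics/g1.png

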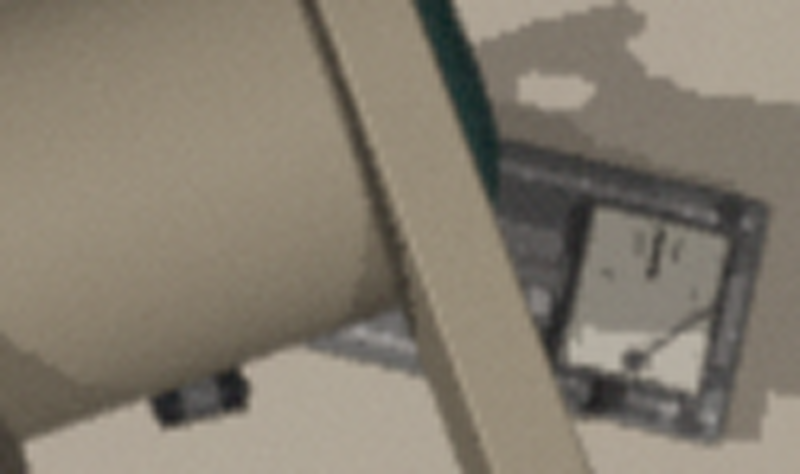

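The gripped view shows the dial clear of the arm. The needle is free, with its pivot at (637,358) and tip at (705,315) in the crop; the long line is at (655,250). I'll re-centre on the wheel axis and open a little further.

Request:
arm_command(targets=[{"travel":[0.2,0,0],"delta_rot":[0,0,0]},{"travel":[0.2,0,0],"delta_rot":[0,0,3]},{"travel":[0,0,0],"delta_rot":[0,0,3]},{"travel":[0,0,0],"delta_rot":[0,0,2]},{"travel":[0,0,0],"delta_rot":[0,0,0]}])

```text
clock: 7.42
tool_pos: [0.5285, 0.2227, 0.0717]
tool_rot: [179.7, 0.1, 111.6]
wrist_force: [7.1, -2.7, -1.9]
width: 0.0358
grasp_force: 32.0
```

```bash
python3 - <<'E'
from h import *
o=manip.observe();print(o)
E
```

```text
{'clock': 7.4167, 'joint_positions': array([19.21078201, 16.69533148, 83.49472477, -0.10606033, 79.52267934,
       -2.38758936]), 'joint_vel': array([ 0.03756078, -0.05508296, -0.00601649, -0.12252961, -0.01229022,
        2.64640388]), 'effort': array([  2.70103186, -45.10481358, -31.41836286,   1.09431513,
         1.419654  ,  -0.55727765]), 'tool_pos': array([0.52847542, 0.2226818 , 0.07172301]), 'tool_rot': array([1.79717351e+02, 1.16263198e-01, 1.11617110e+02]), 'wrist_force': array([ 7.11267879, -2.74399115, -1.85274755]), 'ft_torque': array([-0.37797349, -0.95461411, -0.15188434]), 'grasp_force': 31.984508335590363, 'width': 0.03581018842457392}
```

Request:
arm_command(targets=[{"travel":[0,0,0],"delta_rot":[0,0,0]},{"travel":[0,0,0],"delta_rot":[0,0,0]},{"travel":[0,0,0],"delta_rot":[0,0,0]},{"travel":[0,0,2],"delta_rot":[0,0,0]},{"travel":[0,0,3],"delta_rot":[0,0,0]},{"travel":[0,0,3.5],"delta_rot":[0,0,0]},{"travel":[0,0,3.5],"delta_rot":[0,0,0]}], claw=8.5)

```text
clock: 8.0
tool_pos: [0.5258, 0.2233, 0.1914]
tool_rot: [-179.9, -0.0, 111.6]
wrist_force: [-0.3, 0.0, 0.2]
width: 0.0851
grasp_force: 0.0
```

Request:
arm_command(targets=[{"travel":[0.3,2.5,0],"delta_rot":[0,0,-6]},{"travel":[0.3,2.5,0],"delta_rot":[0,0,-6]},{"travel":[0.3,2.5,0],"delta_rot":[0,0,-6]},{"travel":[0.3,2.5,0],"delta_rot":[0,0,-6]},{"travel":[0.3,2.5,0],"delta_rot":[0,0,-6]},{"travel":[0.3,2.5,0],"delta_rot":[0,0,-6]},{"travel":[0.3,2.5,0],"delta_rot":[0,0,-6]},{"travel":[0,1,0],"delta_rot":[0,0,-6]},{"travel":[0,0,0],"delta_rot":[0,0,0]}], claw=4.2)

```text
clock: 8.75
tool_pos: [0.5466, 0.4105, 0.1895]
tool_rot: [-180.0, 0.0, 63.5]
wrist_force: [-0.2, -0.6, -0.6]
width: 0.0417
grasp_force: 0.0
```

```bash
python3 gap.py g2.png
```

```text
8.85 [-0.3949  0.1898  0.2424] [ 0.0063  0.0405 -0.0114] 63.79352350562523
plunger_pad 0.58 [384.3, 220.9] [0.5038 0.1244 0.041 ]
plunger_pad 0.5 [363.2, 249.2] [0.5071 0.1229 0.041 ]
saddle_pad 0.65 [378.5, 224.7] [0.5026 0.1423 0.041 ]
saddle_pad 0.94 [354.7, 247.6] [0.5103 0.1398 0.041 ]
dog 0.38 [357.9, 231.0] [0.5145 0.1892 0.041 ]
dog 0.61 [331.4, 244.5] [0.5164 0.1862 0.041 ]
dog 0.35 [366.4, 253.0] [0.4996 0.1166 0.041 ]
lug_face 0.43 [361.3, 227.1] [0.5191 0.1757 0.041 ]
lug_face 0.51 [338.4, 246.9] [0.5116 0.1723 0.041 ]
```

View pics/g2.png

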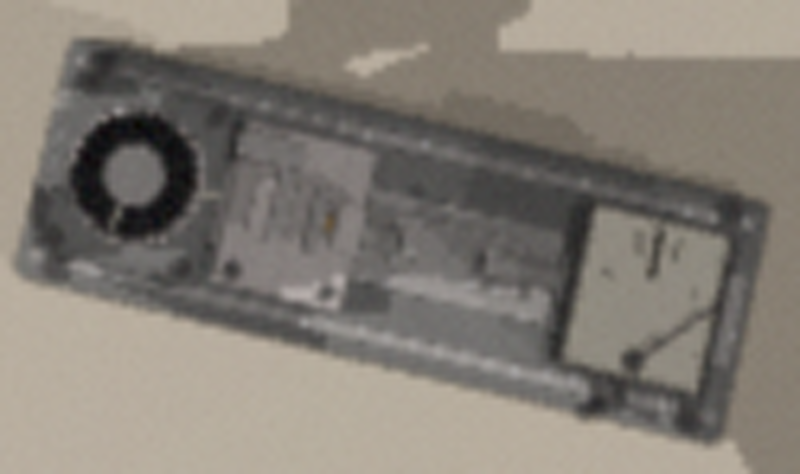

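The view shows the anvils wide open: saddle pad face at about crop x 395, plunger pad at about 480, and the needle free. Next I'll compute the measuring axis from the bed corners, the dial and the wheel.

```bash
python3 - <<'E'
from h import *
np.set_printoptions(precision=4,suppress=True)
t=snap('top')
f=lambda q,z:onz(t,(290+q[0]/6.4,212+q[1]/6.4),z)[:2]
C=[f(q,.02) for q in((75,40),(20,275),(715,440),(765,200))];print('bed',np.array(C),np.mean(C,0))
for a,b in((1,2),(0,3)):
    d=C[a]-C[b];print(np.degrees(np.arctan2(d[1],d[0])),np.linalg.norm(d))
D=[f(q,.066) for q in((597,207),(730,235),(697,392),(565,362))];print('dial',np.mean(D,0),[np.degrees(np.arctan2(*(D[i]-D[j])[::-1])) for i,j in((0,1),(3,2))])
print('wheel',f((134,174),.093)); print('sad',f((395,242),.054),'plu',f((482,262),.054))
E
```

```text
bed [[0.5698 0.2463]
 [0.4951 0.2634]
 [0.4436 0.0435]
 [0.519  0.026 ]] [0.5069 0.1448]
76.82313941186192 0.22588793968636142
77.01312524840489 0.22613884966081013
dial [0.4893 0.0718] [np.float64(78.20041050426101), np.float64(77.35278206829462)]
wheel [0.5263 0.2263]
sad [0.5061 0.1468] plu [0.5    0.1202]
```

Request:
arm_command(targets=[{"travel":[0.4,0,-3],"delta_rot":[0,0,0]},{"travel":[0,0.1,-3.5],"delta_rot":[0,0,0]},{"travel":[0,0,-3.5],"delta_rot":[0,0,0]},{"travel":[0,0,-3.5],"delta_rot":[0,0,0]},{"travel":[0,0,-2.5],"delta_rot":[0,0,0]},{"travel":[0,0,-1],"delta_rot":[0,0,0]},{"travel":[0,0,0],"delta_rot":[0,0,0]},{"travel":[0,0,0],"delta_rot":[0,0,0]}])

```text
clock: 9.97
tool_pos: [0.552, 0.4095, 0.0215]
tool_rot: [180.0, -0.1, 63.6]
wrist_force: [-0.0, -0.0, 1.3]
width: 0.0421
grasp_force: 0.0
```

Request:
arm_command(targets=[{"travel":[0,0,0],"delta_rot":[0,0,0]},{"travel":[0,0,0],"delta_rot":[0,0,0]},{"travel":[0,0,0],"delta_rot":[0,0,0]},{"travel":[0,0,0],"delta_rot":[0,0,0]},{"travel":[0,0,0],"delta_rot":[0,0,0]}], claw=0.8, squeeze=20)

```text
clock: 10.38
tool_pos: [0.5527, 0.41, 0.0231]
tool_rot: [179.9, -0.2, 63.6]
wrist_force: [0.7, -0.5, 7.7]
width: 0.0126
grasp_force: 23.7
```

Request:
arm_command(targets=[{"travel":[0,0,1.5],"delta_rot":[0,0,0]},{"travel":[0,0,3],"delta_rot":[0,0,0]},{"travel":[0,0,3],"delta_rot":[0,0,0]},{"travel":[0,0,3],"delta_rot":[0,0,0]},{"travel":[0,0,3],"delta_rot":[0,0,0]},{"travel":[0,0,1],"delta_rot":[0,0,0]},{"travel":[-0.5,-2.8,0],"delta_rot":[0,0,3]},{"travel":[-0.5,-2.8,0],"delta_rot":[0,0,3]},{"travel":[-0.5,-2.8,0],"delta_rot":[0,0,4]},{"travel":[-0.5,-2.8,0],"delta_rot":[0,0,3.3]}])

```text
clock: 11.22
tool_pos: [0.5307, 0.296, 0.1653]
tool_rot: [-180.0, 0.0, 77.1]
wrist_force: [0.7, -0.2, -0.3]
width: 0.0125
grasp_force: 22.9
```

Request:
arm_command(targets=[{"travel":[-0.5,-2.8,0],"delta_rot":[0,0,0]},{"travel":[-0.5,-2.8,0],"delta_rot":[0,0,0]},{"travel":[-0.5,-2.8,0],"delta_rot":[0,0,0]},{"travel":[-0.5,-2.8,0],"delta_rot":[0,0,0]},{"travel":[-0.5,-2.8,0],"delta_rot":[0,0,0]},{"travel":[-0.2,-2,0],"delta_rot":[0,0,0]},{"travel":[0,-0.5,-2],"delta_rot":[0,0,0]},{"travel":[0,0,-2],"delta_rot":[0,0,0]},{"travel":[0,0,0],"delta_rot":[0,0,0]},{"travel":[0,0,0],"delta_rot":[0,0,0]}])

```text
clock: 12.05
tool_pos: [0.5037, 0.1321, 0.1248]
tool_rot: [-179.9, 0.1, 76.9]
wrist_force: [-0.7, 1.1, 0.2]
width: 0.013
grasp_force: 22.9
```

```bash
python3 - <<'E'
from h import *
np.set_printoptions(precision=4,suppress=True)
s=snap('scene');t=snap('top')
for n in('plunger_pad','saddle_pad','cuvette'):
    for p in(s,t):
        for r in manip.pinpoint(p,n)[:2]: print(n,round(r['score'],2),r['uv'],onz(p,r['uv'],.041 if n!='cuvette' else .1075))
A=cv2.resize(cv2.cvtColor(s['frame'],4)[160:260,310:440],(780,600),interpolation=2)
cv2.imwrite('pics/p1.png',A)
E
```

```text
plunger_pad 0.56 [387.5, 221.0] [0.4994 0.1193 0.041 ]
saddle_pad 0.64 [377.9, 224.3] [0.5043 0.1425 0.041 ]
cuvette 0.44 [384.5, 201.5] [0.4953 0.1405 0.1075]
cuvette 0.61 [212.8, 258.2] [0.4913 0.4059 0.1075]
```

View pics/p1.png

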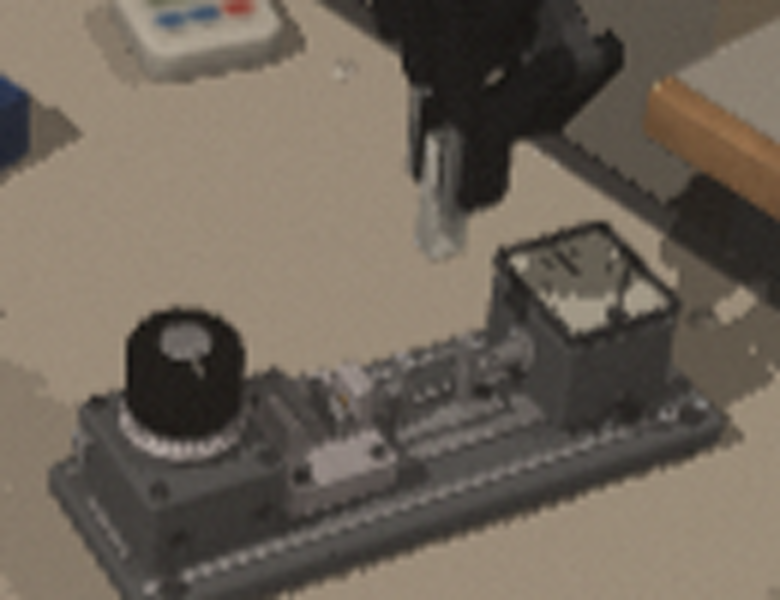

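The cuvette hangs upright at crop (440,200), above the gap between the saddle pad (405,393) and plunger pad (467,372). I'll shift 1.5 mm toward -y and lower it.

Request:
arm_command(targets=[{"travel":[0,-0.15,-2],"delta_rot":[0,0,0]},{"travel":[0,0,-2],"delta_rot":[0,0,0]},{"travel":[0,0,-1.3],"delta_rot":[0,0,0]},{"travel":[0,0,-0.8],"delta_rot":[0,0,0]},{"travel":[0,0,-0.6],"delta_rot":[0,0,0]},{"travel":[0,0,-0.4],"delta_rot":[0,0,0]},{"travel":[0,0,0],"delta_rot":[0,0,0]},{"travel":[0,0,0],"delta_rot":[0,0,0]}])

```text
clock: 13.12
tool_pos: [0.5049, 0.1309, 0.055]
tool_rot: [179.9, -0.0, 76.9]
wrist_force: [-0.1, -0.0, -0.8]
width: 0.0129
grasp_force: 22.9
```

Request:
arm_command(targets=[{"travel":[0,0,-0.1],"delta_rot":[0,0,0]},{"travel":[0,0,0],"delta_rot":[0,0,0]},{"travel":[0,0,0],"delta_rot":[0,0,0]}])

```text
clock: 13.37
tool_pos: [0.5047, 0.1308, 0.0538]
tool_rot: [180.0, -0.0, 76.9]
wrist_force: [0.2, -0.1, -0.2]
width: 0.0127
grasp_force: 22.9
```

```bash
python3 - <<'E'
from h import *
np.set_printoptions(precision=4,suppress=True)
s=snap('scene')
for n in('plunger_pad','saddle_pad','cuvette'):
    for r in manip.pinpoint(s,n)[:2]: print(n,round(r['score'],2),r['uv'])
A=cv2.resize(cv2.cvtColor(s['frame'],4)[180:250,340:431],(780,600),interpolation=2)
cv2.imwrite('pics/p2.png',A)
E
```

```text
plunger_pad 0.5 [386.3, 220.6]
saddle_pad 0.65 [375.3, 238.8]
saddle_pad 0.61 [376.6, 223.8]
cuvette 0.65 [263.5, 307.5]
cuvette 0.62 [378.8, 226.6]
```

View pics/p2.png

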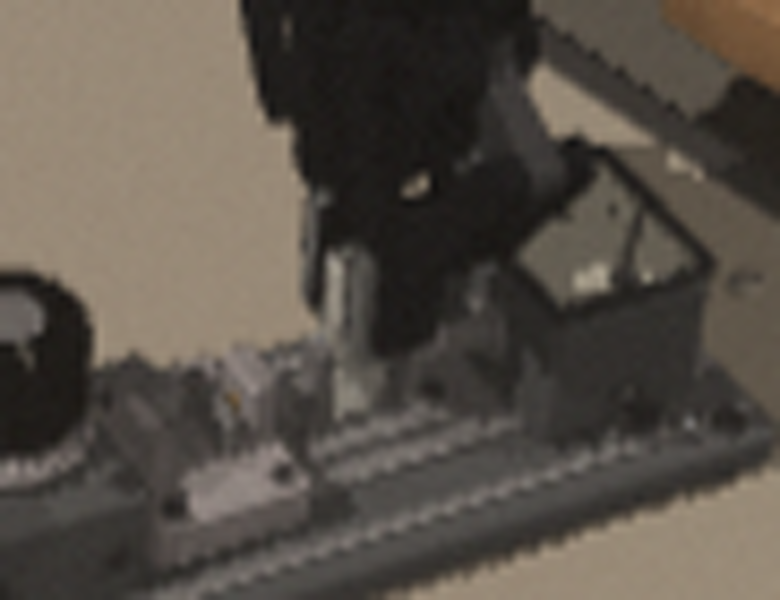

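The cuvette hangs between the pads at crop (352,380), with the saddle pad on its left at about 300 and the plunger on its right at about 410. Nothing is touching, so I'll lower it to contact.

Request:
arm_command(targets=[{"travel":[0,0,-0.1],"delta_rot":[0,0,0]},{"travel":[0,0,-0.1],"delta_rot":[0,0,0]},{"travel":[0,0,-0.1],"delta_rot":[0,0,0]},{"travel":[0,0,-0.05],"delta_rot":[0,0,0]},{"travel":[0,0,0],"delta_rot":[0,0,0]},{"travel":[0,0,0],"delta_rot":[0,0,0]}])

```text
clock: 14.07
tool_pos: [0.5044, 0.1308, 0.0498]
tool_rot: [-180.0, 0.0, 76.9]
wrist_force: [-0.0, 0.6, -0.0]
width: 0.0128
grasp_force: 22.9
```

Request:
arm_command(targets=[{"travel":[0,0,-0.1],"delta_rot":[0,0,0]},{"travel":[0,0,0],"delta_rot":[0,0,0]},{"travel":[0,0,0],"delta_rot":[0,0,0]}])

```text
clock: 14.32
tool_pos: [0.5047, 0.1308, 0.0491]
tool_rot: [180.0, -0.0, 76.9]
wrist_force: [-0.9, 0.4, 1.6]
width: 0.0125
grasp_force: 23.1
```

Request:
arm_command(targets=[{"travel":[0,0,-0.05],"delta_rot":[0,0,0]},{"travel":[0,0,0],"delta_rot":[0,0,0]},{"travel":[0,0,0],"delta_rot":[0,0,0]}])

```text
clock: 14.57
tool_pos: [0.5047, 0.1308, 0.0491]
tool_rot: [180.0, -0.0, 76.9]
wrist_force: [-1.4, -0.8, 6.4]
width: 0.0127
grasp_force: 23.6
```

Request:
arm_command(targets=[{"travel":[0,0,0],"delta_rot":[0,0,0]},{"travel":[0,0,0],"delta_rot":[0,0,0]},{"travel":[0,0,0],"delta_rot":[0,0,0]},{"travel":[0,0,0],"delta_rot":[0,0,0]},{"travel":[0,0,1],"delta_rot":[0,0,0]},{"travel":[0,0,2],"delta_rot":[0,0,0]},{"travel":[0,0,3],"delta_rot":[0,0,0]},{"travel":[0,0,4],"delta_rot":[0,0,0]},{"travel":[0,0,4],"delta_rot":[0,0,0]}], claw=3.5)

```text
clock: 15.32
tool_pos: [0.5037, 0.1306, 0.19]
tool_rot: [-179.9, 0.0, 76.9]
wrist_force: [1.4, -0.2, -0.6]
width: 0.0351
grasp_force: 0.0
```

Request:
arm_command(targets=[{"travel":[0.35,1.6,0],"delta_rot":[0,0,6]},{"travel":[0.35,1.6,0],"delta_rot":[0,0,6]},{"travel":[0.35,1.6,0],"delta_rot":[0,0,6]},{"travel":[0.35,1.6,0],"delta_rot":[0,0,6]},{"travel":[0.35,1.6,0],"delta_rot":[0,0,6]},{"travel":[0.35,1.5,0],"delta_rot":[0,0,6]},{"travel":[0,0,0],"delta_rot":[0,0,6]},{"travel":[0,0,0],"delta_rot":[0,0,0]}], claw=8.5)

```text
clock: 15.98
tool_pos: [0.5254, 0.2265, 0.1888]
tool_rot: [180.0, 0.0, 119.2]
wrist_force: [-0.0, 0.2, -0.6]
width: 0.0853
grasp_force: 0.0
```

```bash
python3 - <<'E'
from h import *
np.set_printoptions(precision=4,suppress=True)
s=snap('scene');t=snap('top')
for n in('plunger_pad','saddle_pad','cuvette','dog','lug_face','wheel_grip'):
    for p in (s,t):
        for r in manip.pinpoint(p,n)[:2]: print(n,round(r['score'],2),r['uv'],onz(p,r['uv'],dict(cuvette=.026,wheel_grip=.081).get(n,.041)))
A=cv2.resize(cv2.cvtColor(s['frame'],4)[190:250,340:400],(400,400),interpolation=2)
B=cv2.resize(cv2.cvtColor(t['frame'],4)[222:282,335:395],(400,400),interpolation=2)
cv2.imwrite('pics/p3.png',np.hstack([A,B]))
E
```

```text
plunger_pad 0.65 [387.5, 221.3] [0.4987 0.12   0.041 ]
saddle_pad 0.89 [377.7, 227.2] [0.498 0.149 0.041]
cuvette 0.63 [379.1, 225.2] [0.5119 0.1299 0.026 ]
cuvette 0.54 [260.4, 306.3] [0.4854 0.4474 0.026 ]
cuvette 0.47 [212.3, 256.2] [0.4927 0.4262 0.026 ]
dog 0.65 [277.6, 222.5] [0.637  0.3047 0.041 ]
dog 0.49 [359.2, 229.8] [0.5156 0.1846 0.041 ]
lug_face 0.47 [361.7, 224.6] [0.5243 0.1698 0.041 ]
lug_face 0.34 [286.3, 168.9] [0.6688 0.2774 0.041 ]
wheel_grip 0.89 [343.3, 222.3] [0.5203 0.2258 0.081 ]
```

View pics/p3.png

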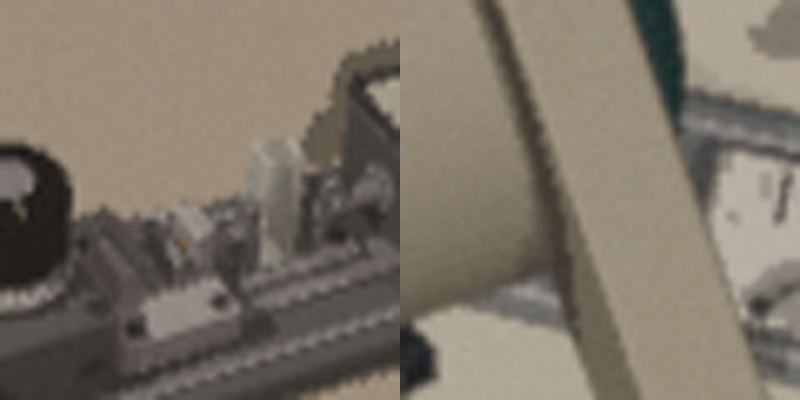

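The cuvette stands upright on the rest between the pads, at scene crop (275,200). Next I'll grip the wheel and prepare a needle reader.

Request:
arm_command(targets=[{"travel":[0.2,0,-3],"delta_rot":[0,0,0]},{"travel":[0,0,-3],"delta_rot":[0,0,0]},{"travel":[0,0,-3],"delta_rot":[0,0,0]},{"travel":[0,0,-2],"delta_rot":[0,0,0]},{"travel":[0,0,-0.8],"delta_rot":[0,0,0]},{"travel":[0,0,0],"delta_rot":[0,0,0]}])

```text
clock: 17.18
tool_pos: [0.5263, 0.2253, 0.0681]
tool_rot: [-179.8, -0.0, 118.9]
wrist_force: [-1.2, -0.8, 0.2]
width: 0.0847
grasp_force: 0.0
```

Request:
arm_command(targets=[{"travel":[0,0,0],"delta_rot":[0,0,0]},{"travel":[0,0,0],"delta_rot":[0,0,0]},{"travel":[0,0,0],"delta_rot":[0,0,0]},{"travel":[0,0,0],"delta_rot":[0,0,0]},{"travel":[0,0,0],"delta_rot":[0,0,0]},{"travel":[0,0,0],"delta_rot":[0,0,0]}], claw=3, squeeze=30)

```text
clock: 17.68
tool_pos: [0.5277, 0.2257, 0.0721]
tool_rot: [179.9, 0.0, 118.9]
wrist_force: [-4.1, -2.2, 6.3]
width: 0.036
grasp_force: 29.8
```

```bash
cat > needle.py <<'E'
from h import *
np.set_printoptions(precision=3,suppress=True)
Z=.067
def prof(img,p,P,r0,r1,th):
    g=cv2.GaussianBlur(cv2.cvtColor(img,cv2.COLOR_BGR2GRAY).astype(np.float32),(0,0),.5)
    rs=np.linspace(r0,r1,14);uv=np.array([[proj(p,[P[0]+r*np.cos(a),P[1]+r*np.sin(a),Z]) for r in rs] for a in th]).astype(np.float32)
    return cv2.remap(g,uv[...,0],uv[...,1],1).mean(1)
def angle(img,p,P,r0=.006,r1=.022,lo=-60,hi=100):
    th=np.radians(np.arange(lo,hi,1.));v=prof(img,p,P,r0,r1,th)
    b=cv2.medianBlur(v.astype(np.float32).reshape(-1,1),5)  # noise
    base=np.array([np.percentile(v[max(0,i-20):i+21],70) for i in range(len(v))]);d=base-v
    i=int(np.argmax(d));s=slice(max(0,i-5),i+6);w=np.clip(d[s],0,None)
    return np.degrees((w*th[s]).sum()/w.sum()),d[i]
def read(fresh=True):
    out={}
    for c,n0 in(('top',(389.5,267.9)),('scene',(414.2,210))):
        p=snap(c);im=cv2.cvtColor(p['frame'],4);P=onz(p,n0,Z)
        out[c]=angle(im,p,P)
    return out
if __name__=='__main__':
    o=manip.observe();print(o['clock'],o['tool_pos'],o['tool_rot'],o['width'],o['wrist_force'],o['ft_torque'])
    print(read())
E
python3 needle.py; python3 - <<'E'
from needle import *
for c,n0,f in(('top',(389.5,267.9),'top1.png'),('scene',(414.2,210),'scene1.png')):
    p=snap(c);P=onz(p,n0,Z);im=cv2.imread('pics/'+f)
    print(c,P,'needle0',angle(im,p,P),'line',angle(im,p,P,.027,.036))
    print(prof(im,p,P,.006,.022,np.radians(np.arange(-60,100,5))).astype(int)); print(prof(im,p,P,.027,.036,np.radians(np.arange(-60,120,5))).astype(int))
E
```

```text
17.6833 [0.528 0.226 0.072] [179.943   0.025 118.873] 0.03597591372658398 [-4.068 -2.242  6.324] [-0.279  0.641  0.009]
{'top': (np.float64(95.881306781347), np.float32(23.592789)), 'scene': (np.float64(96.59212960610226), np.float32(33.267624))}
top [0.472 0.075 0.067] needle0 (np.float64(96.72027698547613), np.float32(40.260513)) line (np.float64(-55.06633871121359), np.float32(69.414734))
[149 134 136 148 156 161 164 166 167 168 169 169 169 169 170 170 170 170
 170 169 169 168 167 165 161 159 159 161 163 159 151 130]
[ 91  93 117 152 166 169 170 169 158 158 114 148 158 168 171 168 161 150
 126 101  94 100  97  94  97  98  91  84  86  89  93 115 122 108 110 127]
scene [0.471 0.074 0.067] needle0 (np.float64(96.71451173858662), np.float32(44.107086)) line (np.float64(-41.758519208168785), np.float32(57.469223))
[112 107 101  98 115 123 123 125 133 139 141 142 141 139 140 142 144 144
 144 144 143 143 143 142 140 138 135 132 128 120 109  91]
[131 122 104  81  77 105 138 144 142 136 123 120  99 111 121 132 143 142
 132 116 106  93  81  72  66  62  60  60  61  63  62  55  53  51  52  53]
```

```bash
sed -i 's/lo=-60,hi=100/lo=-75,hi=45/' needle.py; python3 needle.py; python3 - <<'E'
from needle import *
for c,n0,f in(('top',(389.5,267.9),'top1.png'),('scene',(414.2,210),'scene1.png')):
    p=snap(c);P=onz(p,n0,Z);im=cv2.imread('pics/'+f)
    print(c,'needle0',angle(im,p,P),'line',[angle(im,p,P,a,b,-35,15) for a,b in((.025,.034),(.028,.036),(.022,.030))])
    print(prof(im,p,P,.026,.034,np.radians(np.arange(-36,16,2))).astype(int))
E
```

```text
17.8833 [0.528 0.226 0.072] [179.938   0.022 118.872] 0.035785106236440545 [-3.127 -1.307  6.471] [-0.273  0.644  0.031]
{'top': (np.float64(-54.00872215910181), np.float32(28.460556)), 'scene': (np.float64(-46.40519655772426), np.float32(15.330986))}
top needle0 (np.float64(-52.89831687049526), np.float32(28.099518)) line [(np.float64(-9.587506366817955), np.float32(51.322533)), (np.float64(-9.660326561214422), np.float32(54.433777)), (np.float64(-9.505578497195096), np.float32(34.38823))]
[168 169 169 170 170 170 168 165 161 162 161 151 132 115 124 141 152 158
 161 164 168 169 170 170 170 168]
scene needle0 (np.float64(-45.20080699853159), np.float32(22.732422)) line [(np.float64(1.7491912975629593), np.float32(31.507347)), (np.float64(-33.551026924374014), np.float32(39.82775)), (np.float64(2.9928470953237345), np.float32(36.073044))]
[108 121 132 140 144 145 146 146 145 144 141 137 130 126 125 124 118 107
  98  96 102 111 118 122 125 129]
```

Request:
arm_command(targets=[{"travel":[0,0,0],"delta_rot":[0,0,-5]},{"travel":[0,0,0],"delta_rot":[0,0,-5]},{"travel":[0,0,0],"delta_rot":[0,0,-5]},{"travel":[0,0,0],"delta_rot":[0,0,-5]},{"travel":[0,0,0],"delta_rot":[0,0,-5]},{"travel":[0,0,0],"delta_rot":[0,0,-5]},{"travel":[0,0,0],"delta_rot":[0,0,-5]},{"travel":[0,0,0],"delta_rot":[0,0,-5]},{"travel":[0,0,0],"delta_rot":[0,0,0]}])

```text
clock: 18.83
tool_pos: [0.5267, 0.2256, 0.072]
tool_rot: [-179.9, 0.1, 78.6]
wrist_force: [-9.5, -3.3, 9.3]
width: 0.0358
grasp_force: 30.2
```

```bash
python3 needle.py
```

```text
18.8333 [0.527 0.226 0.072] [-179.918    0.058   78.632] 0.0357839242703538 [-9.486 -3.34   9.251] [-0.567  1.559 -0.034]
{'top': (np.float64(-53.91048833576125), np.float32(27.11586)), 'scene': (np.float64(-46.327458268018574), np.float32(15.40564))}
```

Request:
arm_command(targets=[{"travel":[0,0,0],"delta_rot":[0,0,-4]},{"travel":[0,0,0],"delta_rot":[0,0,-4]},{"travel":[0,0,0],"delta_rot":[0,0,-4]},{"travel":[0,0,0],"delta_rot":[0,0,-3]},{"travel":[0,0,0],"delta_rot":[0,0,-1]},{"travel":[0,0,0],"delta_rot":[0,0,0]}])

```text
clock: 19.43
tool_pos: [0.5263, 0.2257, 0.072]
tool_rot: [-179.9, 0.1, 62.8]
wrist_force: [-11.5, -3.3, 10.8]
width: 0.0359
grasp_force: 30.3
```

```bash
python3 needle.py
```

```text
19.4333 [0.526 0.226 0.072] [-179.886    0.1     62.849] 0.03593448900020074 [-11.516  -3.305  10.835] [-0.532  1.881  0.045]
{'top': (np.float64(-53.88618360736814), np.float32(27.343414)), 'scene': (np.float64(-46.359488844217765), np.float32(14.697762))}
```

Request:
arm_command(targets=[{"travel":[-0.15,0,0],"delta_rot":[0,0,-3]},{"travel":[0,0,0],"delta_rot":[0,0,-3]},{"travel":[0,0,0],"delta_rot":[0,0,-2]},{"travel":[0,0,0],"delta_rot":[0,0,0]}])

```text
clock: 19.87
tool_pos: [0.526, 0.2258, 0.0721]
tool_rot: [180.0, -0.0, 54.8]
wrist_force: [-4.9, -1.8, 7.4]
width: 0.036
grasp_force: 30.0
```

```bash
python3 needle.py
```

```text
19.8667 [0.526 0.226 0.072] [179.971  -0.023  54.783] 0.03597539796829159 [-4.869 -1.782  7.352] [-0.345  0.819  0.044]
{'top': (np.float64(-54.06375053471293), np.float32(27.422447)), 'scene': (np.float64(-46.3936795685906), np.float32(13.499458))}
```

Request:
arm_command(targets=[{"travel":[0,0,0],"delta_rot":[0,0,-3]},{"travel":[0,0,0],"delta_rot":[0,0,-3]},{"travel":[0,0,0],"delta_rot":[0,0,-2]},{"travel":[0,0,0],"delta_rot":[0,0,0]}])

```text
clock: 20.3
tool_pos: [0.5258, 0.226, 0.072]
tool_rot: [180.0, -0.0, 46.8]
wrist_force: [-5.9, -1.6, 6.4]
width: 0.036
grasp_force: 30.0
```

```bash
python3 needle.py; python3 - <<'E'
from h import *
s=snap('scene')
for n in('plunger_pad','saddle_pad','cuvette'):
    for r in manip.pinpoint(s,n)[:1]: print(n,round(r['score'],2),r['uv'])
E
```

```text
20.3 [0.526 0.226 0.072] [179.994  -0.015  46.799] 0.036019560379796034 [-5.944 -1.646  6.389] [-0.319  0.938  0.113]
{'top': (np.float64(-39.834499507622496), np.float32(24.419785)), 'scene': (np.float64(-29.036102990823142), np.float32(16.18715))}
plunger_pad 0.71 [367.2, 224.6]
saddle_pad 0.79 [383.6, 224.7]
cuvette 0.71 [384.6, 227.7]
```

Request:
arm_command(targets=[{"travel":[0,0,0],"delta_rot":[0,0,-2]},{"travel":[0,0,0],"delta_rot":[0,0,-2]},{"travel":[0,0,0],"delta_rot":[0,0,-2]},{"travel":[0,0,0],"delta_rot":[0,0,0]},{"travel":[0,0,0],"delta_rot":[0,0,0]}])

```text
clock: 21.02
tool_pos: [0.5257, 0.2261, 0.0721]
tool_rot: [-180.0, -0.0, 40.9]
wrist_force: [-6.4, -1.2, 7.6]
width: 0.0358
grasp_force: 30.1
```

```bash
python3 needle.py
```

```text
21.0167 [0.526 0.226 0.072] [-179.987   -0.015   40.897] 0.03576347487534802 [-6.393 -1.21   7.623] [-0.244  1.022  0.111]
{'top': (np.float64(-14.987823079963274), np.float32(25.870773)), 'scene': (np.float64(-4.70670683997586), np.float32(12.942986))}
```

Request:
arm_command(targets=[{"travel":[0,0,0],"delta_rot":[0,0,-1.3]},{"travel":[0,0,0],"delta_rot":[0,0,0]},{"travel":[0,0,0],"delta_rot":[0,0,0]}])

```text
clock: 21.37
tool_pos: [0.5257, 0.2261, 0.072]
tool_rot: [-180.0, -0.0, 39.6]
wrist_force: [-5.8, -1.4, 7.3]
width: 0.036
grasp_force: 30.1
```

```bash
python3 needle.py
```

```text
21.3667 [0.526 0.226 0.072] [-179.982   -0.01    39.606] 0.03602670047469897 [-5.795 -1.414  7.282] [-0.194  1.121  0.123]
{'top': (np.float64(-10.97370371251538), np.float32(25.207306)), 'scene': (np.float64(0.1447568722635649), np.float32(13.309441))}
```

The needle is at the line to within about 1.5°. Releasing and lifting.

Request:
arm_command(targets=[{"travel":[0,0,0],"delta_rot":[0,0,0]},{"travel":[0,0,0],"delta_rot":[0,0,0]},{"travel":[0,0,0],"delta_rot":[0,0,0]},{"travel":[0,0,0],"delta_rot":[0,0,0]},{"travel":[0,0,2],"delta_rot":[0,0,0]},{"travel":[0,0,3],"delta_rot":[0,0,0]},{"travel":[0,0,4],"delta_rot":[0,0,0]},{"travel":[0,0,4],"delta_rot":[0,0,0]}], claw=8.5)

```text
clock: 22.13
tool_pos: [0.5254, 0.2255, 0.201]
tool_rot: [-180.0, 0.1, 39.6]
wrist_force: [1.9, 0.3, 0.3]
width: 0.0851
grasp_force: 0.0
```

Request:
arm_command(targets=[{"travel":[0,3.5,0],"delta_rot":[0,0,0]},{"travel":[0,3.5,0],"delta_rot":[0,0,0]},{"travel":[0,3.5,0],"delta_rot":[0,0,0]},{"travel":[0,3.5,0],"delta_rot":[0,0,0]},{"travel":[0,3,0],"delta_rot":[0,0,0]},{"travel":[0,0,0],"delta_rot":[0,0,0]},{"travel":[0,0,0],"delta_rot":[0,0,0]}])

```text
clock: 22.72
tool_pos: [0.5255, 0.397, 0.1993]
tool_rot: [180.0, 0.1, 39.7]
wrist_force: [-0.1, 0.1, -0.1]
width: 0.0852
grasp_force: 0.0
```

```bash
python3 needle.py; python3 - <<'E'
from h import *
s=snap('scene');t=snap('top')
A=cv2.resize(cv2.cvtColor(s['frame'],4)[180:260,320:435],(800,300),interpolation=2)
B=cv2.resize(cv2.cvtColor(t['frame'],4)[230:286,330:420],(800,300),interpolation=2)
cv2.imwrite('pics/end.png',np.vstack([A,B]))
E
```

```text
22.7167 [0.525 0.397 0.199] [179.993   0.071  39.702] 0.08520441061397108 [-0.133  0.128 -0.078] [-0.02  -0.028 -0.013]
{'top': (np.float64(-11.087285212635345), np.float32(22.635834)), 'scene': (np.float64(-0.7221183085068319), np.float32(13.341614))}
```

View pics/end.png

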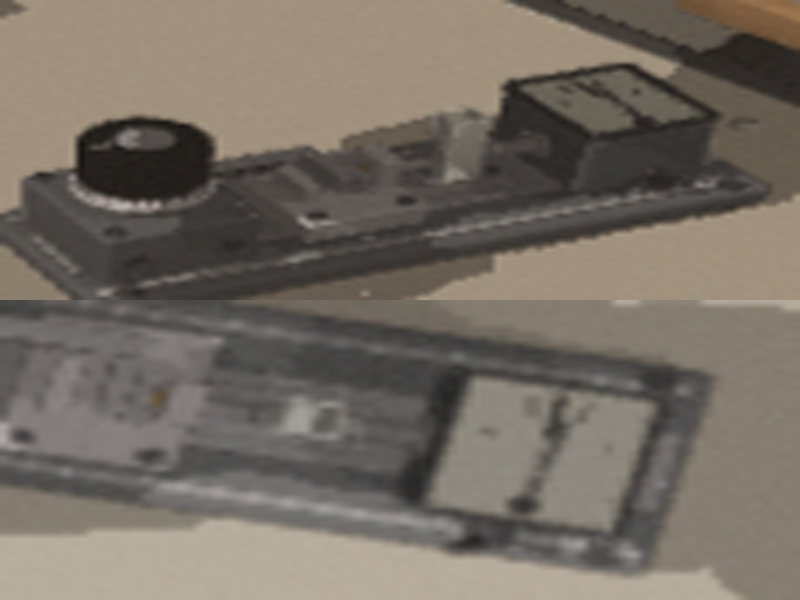

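The final view shows the cuvette upright between the pads, at scene crop (465,145). In the top crop the needle runs from (520,505) straight into the long line at (558,410), between the ticks. The reading is steady and the gripper is clear, so I'm handing in.

```bash
python3 -c "
from rig import manip
print(manip.close_job())"
```

```text
the job is handed in; nothing more can be done
None
```

The job is handed in: the clear cuvette stands upright on the rest between the anvils, the needle points to the long line (about 1.5° off by my camera reading) after one approach from the open side, and the gripper is clear.

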